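Clamp the board in the pipe clamp and swing the hold-down over it

ROBOT

A 6-joint arm with a two-finger parallel gripper is mounted at the origin on the work surface. World frame = base frame: x ahead of the robot, y to its left, z up, the work surface at z = 0. Lengths are in mm, angles in degrees, forces in N, time in s.
With the tool pointing down it reaches from about 300 to 850 mm from the base axis. Payload 4.2 kg.
Tool frame: the origin (TCP) lies between the finger pads; the fingertips stand 14 mm ahead of it and the grasp point (between the pads) lies 5 mm behind it (env.finger_overhang is the distance from the TCP to the fingertips, in mm); z points along the fingers, y is the line along which they close (so a half turn about z gives the same grasp; the last joint's range is limited). The gripper opens to 91 mm and grips with 3 to 60 N. Pads are 32 mm wide; open, the fingers measure 118 mm over their backs; the gripper's body (76 mm by 178 mm) begins 60 mm behind the grasp point.
Start: joints at [-71.448, 18.312, 89.639, -0, 72.044, -1.146], TCP at [193.817, -541.366, 227.976] pointing down, gripper open.
Joint ranges: [-177.97, 177.97], [-48.28, 115.42], [12.27, 149.76], [-77.06, 257.06], [2.81, 150.46], [-146.56, 146.56]. Speed limits (degrees/s): [147.25, 147.25, 180, 180, 180, 180].

INTERFACE

Orientations are given as [roll, pitch, yaw] about the fixed x, y, z axes, in that order (R = Rz(yaw) Ry(pitch) Rx(roll)).
In Python, from workcell import status, cams, env, finder gives the robot as it stands.
- The arm moves only by the tool apply_moves, never from a script. Its argument "increments" is a list of rows, each a list of 7 numbers: the opening, from -1 (shut) to 1 (fully open), then the shift along the world's x, y, z in m, then the turn, a rotation vector about the world's x, y, z in degrees. In form: [[gripper, x, y, z, ax, ay, az], ...]. A call has 1 to 5 rows; each row shifts and turns the commanded pose from where the row before left it; what a row does not reach is not made up. A row lasts 1/12 s, in which the tool goes at most 41.7 mm and 7.16 degrees, less where a joint would pass 70% of its speed; a pose out of reach is approached as far as the arm can. A call with a gripper value outside its range is refused whole. The fingers move at their own pace and stop on an object; "newtons" is the grip in N (left out, the last holds). Time passes only in rows, so rows that do not move let the fingers close. It gives the time, the measured TCP pose, the force, the opening and the grip force at its end, in the units of the state.
- status.state(): the state, without advancing time (a new reading comes with each control period).
- cams.grab_frame(name): name is "side" or "top" or "wrist"; returns a dict with "color" (400x640x3 uint8, red, green, blue), "intrinsics" (3x3 intrinsics, pixels), "R" (3x3) and "t" (3): a world point X has camera coordinates R X + t. Camera axes: x right, y down, z forward; pixel columns grow to the right and rows downward; lengths in mm; the calibration is good to about 2 mm. A picture is of the moment at which its call begins. There is no depth.
- env.job_done(): hands the job in; it is judged then, once.
Trained networks look in the newest picture that a camera, given by its name, has taken for a name from the list of things; names that differ only in an ending like _2 or _b are one class to them, and where a whole thing is asked for, a point or a joint stands for the part that bears it (a point fixed in the world has none). Each returns a list of dicts, best first, with "score" (0 to 1); they miss things now and then, are a little off and sometimes report something else, mostly with a low value. They report only what shows in the picture. A call takes as long as a camera call.
- finder.boxes_of(query, camera): "rect" ([left, top, width, height] in pixels, round what is visible of it).
- finder.trace(query, camera): "pixels" (400x640 bool, what is visible of it) and "rect" ([left, top, width, height] in pixels, round what is visible of it).
The state is a dict: "time_s": time; "qpos": joint angles; "qvel": joint speeds; "effort": joint torques, N m; "ee_pos": TCP position; "ee_rot": TCP orientation; "force": force on the tool from outside, world axes, zero at the start; "torque": the same for the moment, N m; "gripper_width": finger opening in mm; "gripper_force": force on a finger pad.
Only numpy, scipy, OpenCV 4.12 (cv2) and the standard library are available. Lean on these libraries where they do the work, as an engineer would, in place of code of your own. Each camera call takes 0.05 s, during which the arm holds its last target. There are 200 camera calls.

TASK

Clamp the loose board in the pipe clamp: with a fingertip, push the knob of the long lever round until the lever comes up against its stop, so that the jaw presses the board tight against the fixed head jaw. Then push the short hold-down arm round to its stop in the same way, so that it lies over the board. Only push, without forcing the arms at their stops; do not touch or lift the board, leave the things around the clamp where they are, and finish clear of everything.

Things in the scene. Friction and masses are not known exactly. Their poses are not given: they have to be found in the camera images.
- clamp: Bench pipe clamp, fixed: dark 27 mm pipe along its own y, red cast blocks (tops 86 mm above the table), plywood base 150 x 360 x 12 mm (x -75..75, y -185..175), two wooden rails under the board. Origin: on the table under the middle; z up. Vertical pivots in this frame: long lever at (0, -130) mm, hold-down arm at (0, 125) mm. Both arms: red bars 18 mm wide, 90 to 104 mm above the table.
- lever (a joint): Angle of the long lever, rad; grows anticlockwise seen from above. 0: open, knob in clamp-frame direction -1.92 rad from +x (about -y, outward). 1.92: home at its stop, pointing +x, square to the pipe. Stays where left; 4 to 7 N at the knob moves it. It drives the jaw evenly, 49 mm to +y in all; the last 6 mm compress the jaw's spring (about 11 N at the stop).
- hold_down (a joint): Angle of the short hold-down arm, rad; grows clockwise seen from above. 0: open, knob in clamp-frame direction +0.18 rad from +x. 1.75: home at its stop, along -y over the board (direction -1.57), 6 mm above it. Stays where left; about 1.5 N at the knob moves it.
- lever_knob (a point): Top centre of the long lever's upright round black knob, 115 mm from the pivot, 22 mm across, 104 to 150 mm above the table. Push its side.
- hold_down_knob (a point): Top centre of the hold-down arm's upright round black knob, 85 mm from the pivot, 22 mm across, 104 to 150 mm above the table. Push its side.
- board: Loose brown wooden board 140 (x) x 120 (y) x 22 mm, 0.26 kg, lying on the clamp's rails between the jaws, a little askew. Origin: centre of its underside, 62 mm above the table; top at 84 mm.
- jaw: Moving jaw: dark steel plate 66 mm wide, 66 mm tall, sprung on the lever-driven carrier; its face looks to the clamp's +y. Origin not on the part: the pressing face is 73 mm towards -y of this point.
- head_jaw: Fixed red head jaw. Origin as clamp; its face is at clamp-frame y = +90 mm, 66 mm wide, looking to -y.
- glue: White round glue bottle 56 mm across, 125 mm tall, standing beyond the clamp. Origin: centre of its foot. Leave alone.
- mallet: Hammer 220 mm long lying beside the head-jaw end of the clamp. Origin: its underside. Leave alone.
- spare_jaw: Spare red cast clamp block 50 x 60 x 45 mm with a 50 mm screw stub, lying beyond the clamp. Origin: underside centre. Leave alone.

How it is judged:
By the outcome, as a careful person would: the job done as asked, in the order asked, and still so for the second after the job is handed in, with the robot touching nothing.
It also fails if it takes over 61 s, if anything falls off the work surface, if the arm or the gripper's body presses on something with over 40 N, if the wrist force passes 120 N, or if a joint passes its speed limit or range.

## Working session

There is one attempt and no reset: what is moved stays moved. The work goes in short steps, Python scripts to look and compute and a tool call to move; the robot and the scene stay as the last step left them, time stands still between calls to the robot, and variables do not carry over. Pictures are saved under pics/ and viewed, at most 10 in all, crops included, and the job is handed in when it is done.

Besides the shell and the picture viewer there is one more tool, called after ">>>" by a JSON object that holds its "method" and its "body", one argument or row to a line. apply_moves: Moves the arm, as the interface text tells. Its arguments: {"type":"object","properties":{"increments":{"type":"array","items":{"type":"array","items":{"type":"number"}}},"newtons":{"type":"number"}},"required":["increments"]}

```bash
mkdir -p pics; ls
cat > h.py <<'E'
import numpy as np, cv2
from workcell import status, cams, env, finder
def grab(n, save=None):
    f=cams.grab_frame(n)
    if save: cv2.imwrite(f'pics/{save}.png', cv2.cvtColor(f['color'],cv2.COLOR_RGB2BGR))
    return f
def ray(f,u,v,z):
    K,R,t=map(np.array,(f['intrinsics'],f['R'],f['t']))
    c=-R.T@t; d=R.T@np.linalg.inv(K)@np.array([u,v,1.]); s=(z-c[2])/d[2]
    return c+s*d
def proj(f,X):
    K,R,t=map(np.array,(f['intrinsics'],f['R'],f['t']))
    p=K@(R@np.array(X,float)+t); return p[:2]/p[2]
E
python3 - <<'E'
from h import *
for n in ('top','side'):
    f=grab(n,n+'0'); print(n,-np.array(f['R']).T@f['t'])
    for q in ('clamp','lever_knob','hold_down_knob','board','jaw','head_jaw','glue','mallet','spare_jaw'):
        for b in finder.boxes_of(q,n)[:2]: print(q,np.round(b['rect']),round(b['score'],2))
print(status.state())
E
```

```text
pics
top [ 465.69906113   54.4058002  1049.80552416]
clamp [247. 177. 175.  73.] 0.55
lever_knob [362. 198.  62.  19.] 0.87
hold_down_knob [252. 176.  23.  51.] 0.67
head_jaw [261. 205.  26.  30.] 0.82
head_jaw [364. 198.  61.  17.] 0.71
glue [292. 131.  23.  32.] 0.68
mallet [207. 164.  33.  80.] 0.89
mallet [288. 131.  23.  30.] 0.34
spare_jaw [229. 133.  49.  26.] 0.94
side [360.99444692 661.5504608  647.98549169]
clamp [276. 142. 112. 185.] 0.56
lever_knob [347. 144.  26.  51.] 0.9
hold_down_knob [275. 238.  62.  40.] 0.88
board [303. 208.  79.  56.] 0.95
jaw [335. 202.  29.  16.] 0.7
head_jaw [308. 255.  39.  59.] 0.96
head_jaw [277. 238.  60.  40.] 0.66
glue [246. 199.  24.  54.] 0.87
mallet [220. 304. 116.  76.] 0.88
mallet [276. 239.  60.  39.] 0.35
spare_jaw [197. 253.  60.  52.] 0.96
{'time_s': 1.0, 'qpos': array([-7.14481114e+01,  1.83106488e+01,  8.96383265e+01,  1.40155986e-03,
        7.20421702e+01, -1.14545853e+00]), 'qvel': array([-0.05894133, -0.02159782,  0.04341761,  0.13111322,  0.03279606,
       -0.08645066]), 'effort': array([-1.70455087e-05, -4.12357700e+01, -2.32235742e+01,  7.29497219e-02,
        3.77660512e-02, -1.82400510e-05]), 'ee_pos': array([ 193.82612458, -541.37800097,  227.99305388]), 'ee_rot': array([ 1.79991121e+02, -1.15607461e-03,  1.96969152e+01]), 'force': array([0.36507154, 0.89820127, 0.26467727]), 'torque': array([ 0.01298616, -0.01237148,  0.02217476]), 'gripper_force': 0.0, 'gripper_width': 91.32199204039621}
```

Run:
```python
import cv2
a=cv2.imread('pics/top0.png')[110:270,190:450]; cv2.imwrite('pics/topc.png',cv2.resize(a,None,fx=3,fy=3,interpolation=2))
a=cv2.imread('pics/side0.png')[130:390,190:450]; cv2.imwrite('pics/sidec.png',cv2.resize(a,None,fx=2.3,fy=2.3,interpolation=2))
```

```text
(no output)
```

View pics/topc.png

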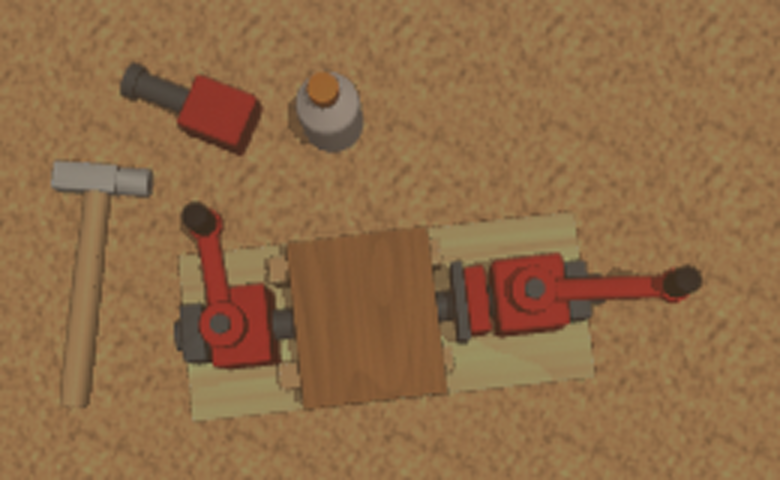

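View pics/sidec.png

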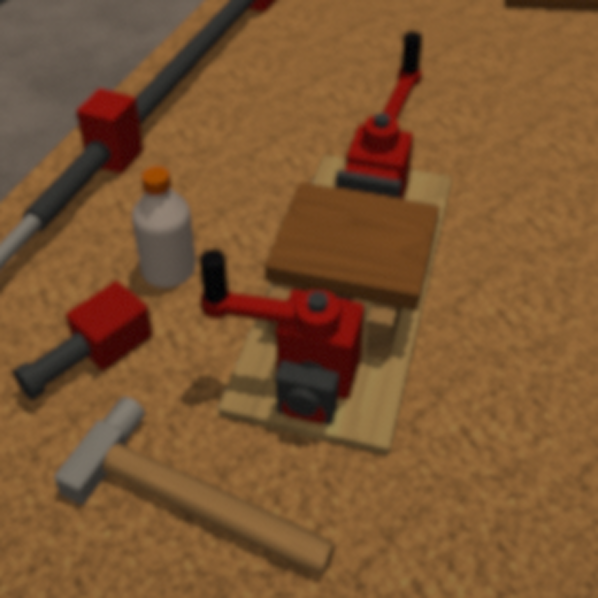

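The top crop shows the hold-down pivot at crop (220,324) with its knob at (197,217). The lever pivot is at (535,289), with its knob at about (686,277). The board lies between the jaws, the mallet is left of the head end, and the bottle and spare jaw are beyond. The side view agrees with this. Next I fit the clamp pose.

Run:
```python
from h import *
from scipy.optimize import least_squares
f=grab('top'); g=grab('side')
T=lambda x,y:(x/3+190,y/3+110)
S=lambda x,y:(x/2.3+190,y/2.3+130)
obs=[(f,T(178,253),(75,175,12)),(f,T(575,213),(75,-185,12)),(f,T(593,377),(-75,-185,12)),(f,T(193,419),(-75,175,12)),
(g,S(221,412),(75,175,12)),(g,S(389,451),(-75,175,12)),(g,S(450,178),(-75,-185,12))]
def W(p,X):
    c,s=np.cos(p[2]),np.sin(p[2]); return np.array([p[0]+c*X[0]-s*X[1],p[1]+s*X[0]+c*X[1],X[2]])
res=lambda p:np.concatenate([proj(k,W(p,X))-uv for k,uv,X in obs])
r=least_squares(res,[400,0,0]);p=r.x
print(p[:2],np.degrees(p[2]),np.round(r.fun,1))
np.save('clamp.npy',p)
for n,piv,uvb in(('lever',(0,-130),T(535,289)),('hold',(0,125),T(220,324))):
    print(n,W(p,(*piv,108)),ray(f,*uvb,108))
# knobs by triangulation of top centre
def tri(u1,u2):
    return least_squares(lambda X:np.r_[proj(f,X)-u1,proj(g,X)-u2],[400,0,150])
for n,a,b,piv in(('lever',T(687,276),S(412,37),(0,-130)),('hold',T(197,213),S(212,256),(0,125))):
    q=tri(a,b);X=q.x; d=X[:2]-W(p,(*piv,0))[:2]
    print(n,X,np.round(q.fun,1),'r',np.hypot(*d),'dir',np.arctan2(d[1],d[0])-p[2], 'z150',ray(f,*a,150))
for q,n in(('glue','top'),('mallet','top'),('spare_jaw','top')):
    pass
print('mallet head',ray(f,*T(152,182),15),ray(f,*T(55,160),15),'end',ray(f,*T(75,405),10),'spare',ray(f,*T(220,115),40),'glue',ray(f,*T(322,88),125),ray(f,*T(335,125),30))
```

```text
[546.73920966  91.23616511] 6.666368885280841 [-0.2  1.2 -0.3 -0.7  1.1  0.2 -0.3  1.3 -2.1 -0.7  0.1  0.   0.7  0.1]
lever [561.83061742 -37.88489984 108.        ] [562.20916338 -38.60620145 108.        ]
hold [532.22824066 215.39103524 108.        ] [533.06396133 216.99954991 108.        ]
lever [ 567.2595054  -151.50449591  150.62481741] [ 0.1  0.4 -0.4 -0.1] r 113.74922169600084 dir -1.639401461056914 z150 [ 568.23663514 -151.48341456  150.        ]
hold [616.91305907 229.70962522 150.4860591 ] [ 0.1  0.2 -0.1 -0. ] r 85.88678878301579 dir 0.05114670499781039 z150 [617.44105301 229.95768302 150.        ]
mallet head [668.75857051 298.15873251  15.        ] [689.2541662  387.98823476  15.        ] end [467.25700389 362.35724959  10.        ] spare [724.59702646 233.0642983   40.        ] glue [725.21094122 134.77373285 125.        ] [717.71799878 130.92845525  30.        ]
```

>>> {"method": "apply_moves", "body": {
  "increments": [
    [-1,0.022,0.026,0,0,0,-1.1],
    [-1,0.022,0.026,0,0,0,-1.1],
    [-1,0.022,0.026,0,0,0,-1.1],
    [-1,0.022,0.026,0,0,0,-1.1],
    [-1,0.022,0.026,0,0,0,-1.1]
  ],
  "newtons": 30
}}

```text
time_s: 1.52
ee_pos: [304.5, -410.1, 228.1]
ee_rot: [180.0, -0.0, 14.1]
force: [0.6, -1.2, 0.5]
gripper_width: 60.5
gripper_force: 0.0
```

>>> {"method": "apply_moves", "body": {
  "increments": [
    [-1,0.022,0.026,0,0,0,-1.1],
    [-1,0.022,0.026,0,0,0,-1.1],
    [-1,0.022,0.026,0,0,0,-1.1],
    [-1,0.022,0.026,0,0,0,-1.1],
    [-1,0.022,0.026,0,0,0,-1.1]
  ]
}}

```text
time_s: 1.93
ee_pos: [414.7, -280.0, 228.2]
ee_rot: [180.0, -0.0, 8.6]
force: [0.8, 0.1, -1.2]
gripper_width: 27.6
gripper_force: 0.0
```

>>> {"method": "apply_moves", "body": {
  "increments": [
    [-1,0.022,0.026,0,0,0,-1.1],
    [-1,0.022,0.026,0,0,0,-1.1],
    [-1,0.022,0.026,0,0,0,-1.1],
    [-1,0.02,0.026,0,0,0,-1.1],
    [-1,0.02,0.025,0,0,0,-1.1]
  ]
}}

```text
time_s: 2.35
ee_pos: [520.7, -150.8, 228.1]
ee_rot: [180.0, -0.0, 3.2]
force: [0.6, -0.9, 0.2]
gripper_width: 0.6
gripper_force: 0.0
```

>>> {"method": "apply_moves", "body": {
  "increments": [
    [-1,0,-0.002,-0.02,0,0,-0.5],
    [-1,0,0,-0.02,0,0,0],
    [-1,0,0,-0.02,0,0,0],
    [-1,0,0,-0.018,0,0,0],
    [-1,0,0,-0.018,0,0,0]
  ]
}}

```text
time_s: 2.77
ee_pos: [519.8, -154.2, 131.1]
ee_rot: [180.0, -0.0, 2.7]
force: [-0.4, 0.1, -0.7]
gripper_width: 0.4
gripper_force: 0.0
```

```bash
cat > arc.py <<'E'
import numpy as np,sys
# usage: arc P x y, r, off, sgn, phi list deg -> TCP + yaw, and increments
def path(P,r,off,sgn,phis):
    out=[]
    for a in np.radians(phis):
        t=sgn*np.array([-np.sin(a),np.cos(a)])
        q=np.array(P)+r*np.array([np.cos(a),np.sin(a)])-off*t
        out.append([*q,np.degrees(a)+90])
    return np.array(out)
E
python3 - <<'E'
from h import *; from arc import path
f=grab('top'); cv2.imwrite('pics/t1.png',cv2.resize(cv2.cvtColor(f['color'],cv2.COLOR_RGB2BGR)[130:280,240:460],None,fx=3,fy=3))
print(status.state()['ee_pos'],status.state()['ee_rot'])
ph=np.r_[-87.3,-84:4:4,6.7]
p=path((562,-38.3),115,27,1,ph)
print(np.round(np.c_[ph,p],1)); print(np.round(np.diff(p,axis=0),1))
E
```

```text
[ 517.51912091 -153.51093291  127.62440102] [-179.86507138    0.38280214    2.71270016]
[[ -87.3  540.4 -154.4    2.7]
 [ -84.   547.2 -155.5    6. ]
 [ -80.   555.4 -156.2   10. ]
 [ -76.   563.6 -156.4   14. ]
 [ -72.   571.9 -156.    18. ]
 [ -68.   580.  -155.    22. ]
 [ -64.   588.1 -153.5   26. ]
 [ -60.   596.1 -151.4   30. ]
 [ -56.   603.9 -148.7   34. ]
 [ -52.   611.5 -145.5   38. ]
 [ -48.   618.9 -141.8   42. ]
 [ -44.   626.  -137.6   46. ]
 [ -40.   632.7 -132.9   50. ]
 [ -36.   639.2 -127.7   54. ]
 [ -32.   645.2 -122.1   58. ]
 [ -28.   650.9 -116.1   62. ]
 [ -24.   656.1 -109.7   66. ]
 [ -20.   660.8 -103.    70. ]
 [ -16.   665.1  -96.    74. ]
 [ -12.   668.9  -88.6   78. ]
 [  -8.   672.1  -81.    82. ]
 [  -4.   674.8  -73.3   86. ]
 [   0.   677.   -65.3   90. ]
 [   6.7  679.4  -51.7   96.7]]
[[ 6.7 -1.   3.3]
 [ 8.2 -0.7  4. ]
 [ 8.2 -0.2  4. ]
 [ 8.2  0.4  4. ]
 [ 8.2  1.   4. ]
 [ 8.1  1.5  4. ]
 [ 8.   2.1  4. ]
 [ 7.8  2.7  4. ]
 [ 7.6  3.2  4. ]
 [ 7.4  3.7  4. ]
 [ 7.1  4.2  4. ]
 [ 6.8  4.7  4. ]
 [ 6.4  5.2  4. ]
 [ 6.1  5.6  4. ]
 [ 5.6  6.   4. ]
 [ 5.2  6.4  4. ]
 [ 4.8  6.7  4. ]
 [ 4.3  7.1  4. ]
 [ 3.8  7.3  4. ]
 [ 3.2  7.6  4. ]
 [ 2.7  7.8  4. ]
 [ 2.2  8.   4. ]
 [ 2.4 13.6  6.7]]
```

View pics/t1.png

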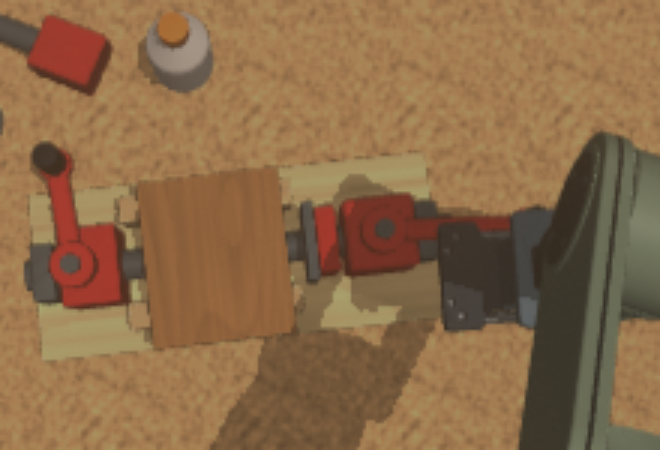

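The gripper stands over the lever-knob side, hiding the knob, and nothing else has moved. The arm's pose reading drifted a little, so I check it before pushing.

Run:
```python
from h import *
for i in range(2):
    s=status.state(); print(s['time_s'],s['ee_pos'],s['ee_rot'],s['force'],s['torque']); 
    if not i: grab('wrist','w1')
```

```text
2.8167 [ 517.51912091 -153.51093291  127.62440102] [-179.86507138    0.38280214    2.71270016] [-1.65118191  0.48044142 -2.12962178] [0.02369061 0.12862449 0.02999494]
2.8667 [ 517.83100412 -153.67122239  129.3172323 ] [-179.87645244    0.34782666    2.70833585] [-0.15766604  1.4071732   0.36713443] [0.00649535 0.02985488 0.01213882]
```

View pics/w1.png

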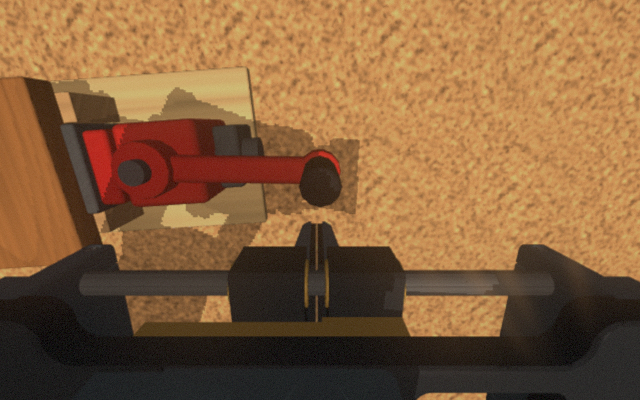

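The wrist view shows the knob at (321,185), straight ahead of the closed fingers at (317,240). The pose offset was settling after the descent.

>>> {"method": "apply_moves", "body": {
  "increments": [
    [-1,0.005,0,0,0,0,0],
    [-1,0.005,0,0,0,0,0],
    [-1,0.005,0,0,0,0,0],
    [-1,0.004,0,0,0,0,0],
    [-1,0.004,-0.0005,0,0,0,1.6]
  ]
}}

```text
time_s: 3.28
ee_pos: [542.5, -155.1, 132.8]
ee_rot: [180.0, 0.1, 4.4]
force: [-4.7, -1.3, 2.9]
gripper_width: 0.4
gripper_force: 2.3
```

>>> {"method": "apply_moves", "body": {
  "increments": [
    [-1,0.0045,-0.0005,0,0,0,1.8],
    [-1,0.008,-0.0007,0,0,0,4]
  ]
}}

```text
time_s: 3.45
ee_pos: [554.2, -156.5, 132.8]
ee_rot: [180.0, 0.2, 10.2]
force: [-3.8, -1.3, 3.0]
gripper_width: 0.6
gripper_force: 2.5
```

>>> {"method": "apply_moves", "body": {
  "increments": [
    [-1,0.0082,-0.0002,0,0,0,4],
    [-1,0.0082,0.0004,0,0,0,4],
    [-1,0.0082,0.001,0,0,0,4],
    [-1,0.0081,0.0015,0,0,0,4],
    [-1,0.008,0.0021,0,0,0,4]
  ]
}}

```text
time_s: 3.87
ee_pos: [595.5, -151.8, 132.8]
ee_rot: [-180.0, 0.1, 30.3]
force: [-3.1, -1.1, 2.8]
gripper_width: 0.4
gripper_force: 2.4
```

>>> {"method": "apply_moves", "body": {
  "increments": [
    [-1,0.0078,0.0027,0,0,0,4],
    [-1,0.0076,0.0032,0,0,0,4],
    [-1,0.0074,0.0037,0,0,0,4],
    [-1,0.0071,0.0042,0,0,0,4],
    [-1,0.0068,0.0047,0,0,0,4]
  ]
}}

```text
time_s: 4.28
ee_pos: [632.2, -133.6, 132.8]
ee_rot: [-180.0, 0.2, 50.3]
force: [-4.2, -2.7, 3.0]
gripper_width: 0.4
gripper_force: 2.5
```

>>> {"method": "apply_moves", "body": {
  "increments": [
    [-1,0.0064,0.0052,0,0,0,4],
    [-1,0.0061,0.0056,0,0,0,4],
    [-1,0.0056,0.006,0,0,0,4],
    [-1,0.0052,0.0064,0,0,0,4],
    [-1,0.0048,0.0067,0,0,0,4]
  ]
}}

```text
time_s: 4.7
ee_pos: [660.5, -104.0, 132.8]
ee_rot: [-180.0, 0.2, 70.3]
force: [-3.8, -3.5, 2.7]
gripper_width: 0.3
gripper_force: 2.5
```

>>> {"method": "apply_moves", "body": {
  "increments": [
    [-1,0.0043,0.0071,0,0,0,4],
    [-1,0.0038,0.0073,0,0,0,4],
    [-1,0.0032,0.0076,0,0,0,4],
    [-1,0.0014,0.0039,0,0,0,2]
  ]
}}

```text
time_s: 5.03
ee_pos: [673.6, -77.7, 132.8]
ee_rot: [-180.0, 0.2, 84.3]
force: [-3.3, -4.1, 2.2]
gripper_width: 0.5
gripper_force: 2.4
```

Run:
```python
from h import *
f=grab('top'); cv2.imwrite('pics/t2.png',cv2.resize(cv2.cvtColor(f['color'],cv2.COLOR_RGB2BGR)[130:280,240:460],None,fx=3,fy=3))
s=status.state(); print(s['ee_pos'],s['ee_rot'],s['force'])
```

```text
[673.77989258 -77.0884347  132.82551079] [1.79996182e+02 1.10214494e-01 8.43313626e+01] [-3.06072367 -2.57804571  1.95109355]
```

View pics/t2.png

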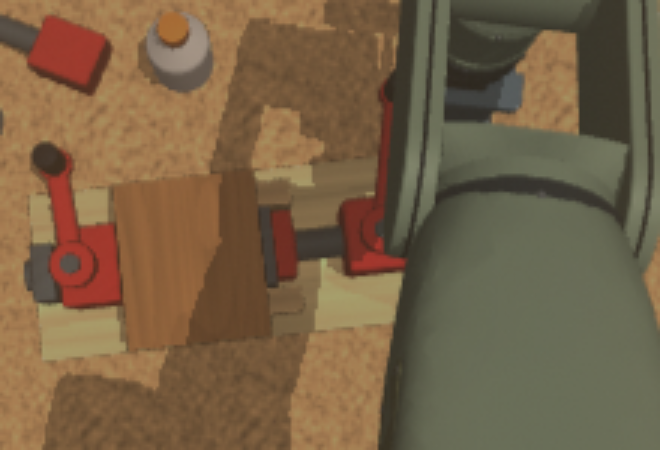

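The lever is about 13° short of home, the jaw is at the board, and the board is up to the head jaw. I go on in small steps and watch the force.

>>> {"method": "apply_moves", "body": {
  "increments": [
    [-1,0.0012,0.004,0,0,0,2],
    [-1,0.0011,0.004,0,0,0,2],
    [-1,0.0005,0.002,0,0,0,1]
  ]
}}

```text
time_s: 5.33
ee_pos: [676.6, -68.2, 132.8]
ee_rot: [180.0, 0.1, 89.2]
force: [-1.7, -4.8, 1.6]
gripper_width: 0.4
gripper_force: 2.7
```

>>> {"method": "apply_moves", "body": {
  "increments": [
    [-1,0.0005,0.002,0,0,0,1],
    [-1,0.0005,0.002,0,0,0,1],
    [-1,0.0004,0.002,0,0,0,1]
  ]
}}

```text
time_s: 5.58
ee_pos: [677.9, -62.6, 132.8]
ee_rot: [180.0, 0.2, 92.1]
force: [-2.5, -7.5, 2.6]
gripper_width: 0.7
gripper_force: 2.9
```

>>> {"method": "apply_moves", "body": {
  "increments": [
    [-1,0.0004,0.002,0,0,0,1],
    [-1,0.0003,0.002,0,0,0,1]
  ]
}}

```text
time_s: 5.75
ee_pos: [678.7, -58.7, 132.8]
ee_rot: [180.0, 0.2, 94.1]
force: [-2.1, -5.6, 1.8]
gripper_width: 0.1
gripper_force: 3.1
```

>>> {"method": "apply_moves", "body": {
  "increments": [
    [-1,0.0002,0.001,0,0,0,0.5],
    [-1,0.0002,0.001,0,0,0,0.5]
  ]
}}

```text
time_s: 5.92
ee_pos: [679.1, -56.8, 132.8]
ee_rot: [180.0, 0.2, 95.1]
force: [-2.0, -5.5, 2.5]
gripper_width: 0.5
gripper_force: 3.1
```

>>> {"method": "apply_moves", "body": {
  "increments": [
    [-1,0.0002,0.001,0,0,0,0.5],
    [-1,0,0,0,0,0,0]
  ]
}}

```text
time_s: 6.08
ee_pos: [679.2, -55.7, 132.8]
ee_rot: [180.0, 0.2, 95.6]
force: [-2.9, -4.6, 2.6]
gripper_width: 0.4
gripper_force: 2.8
```

>>> {"method": "apply_moves", "body": {
  "increments": [
    [-1,0.0002,0.001,0,0,0,0.5],
    [-1,0,0,0,0,0,0]
  ]
}}

```text
time_s: 6.25
ee_pos: [679.3, -54.8, 132.8]
ee_rot: [180.0, 0.2, 96.1]
force: [-1.7, -5.2, 3.0]
gripper_width: 0.6
gripper_force: 2.9
```

>>> {"method": "apply_moves", "body": {
  "increments": [
    [-1,0.0001,0.001,0,0,0,0.5],
    [-1,0,0,0,0,0,0]
  ]
}}

```text
time_s: 6.42
ee_pos: [679.5, -53.9, 132.8]
ee_rot: [180.0, 0.2, 96.6]
force: [-1.9, -5.6, 2.1]
gripper_width: 0.4
gripper_force: 3.0
```

>>> {"method": "apply_moves", "body": {
  "increments": [
    [-1,0.0001,0.001,0,0,0,0],
    [-1,0,0,0,0,0,0]
  ]
}}

```text
time_s: 6.58
ee_pos: [679.5, -52.9, 132.8]
ee_rot: [180.0, 0.2, 96.6]
force: [-3.4, -6.1, 2.9]
gripper_width: 0.5
gripper_force: 3.1
```

>>> {"method": "apply_moves", "body": {
  "increments": [
    [-1,0.0001,0.001,0,0,0,0],
    [-1,0,0,0,0,0,0]
  ]
}}

```text
time_s: 6.75
ee_pos: [679.5, -52.5, 132.8]
ee_rot: [-180.0, 0.2, 96.6]
force: [-1.6, -7.4, 2.7]
gripper_width: 0.4
gripper_force: 3.7
```

>>> {"method": "apply_moves", "body": {
  "increments": [
    [-1,0,0.0007,0,0,0,0],
    [-1,0,0,0,0,0,0]
  ]
}}

```text
time_s: 6.92
ee_pos: [679.5, -52.4, 132.9]
ee_rot: [-180.0, 0.3, 96.6]
force: [-2.0, -10.3, 2.9]
gripper_width: 0.2
gripper_force: 4.5
```

>>> {"method": "apply_moves", "body": {
  "increments": [
    [-1,0,0.0007,0,0,0,0],
    [-1,0,0,0,0,0,0]
  ]
}}

```text
time_s: 7.08
ee_pos: [679.5, -52.4, 132.8]
ee_rot: [-180.0, 0.4, 96.6]
force: [-2.1, -9.6, 1.6]
gripper_width: 0.5
gripper_force: 5.2
```

The lever is at its stop: the TCP holds at y=-52.4 while the force rises, against about -51.7 predicted. Now I back off, rise, and check.

>>> {"method": "apply_moves", "body": {
  "increments": [
    [-1,-0.001,-0.006,0,0,0,0],
    [-1,-0.001,-0.012,0,0,0,0],
    [-1,-0.001,-0.012,0,0,0,0],
    [-1,0,-0.004,0.015,0,0,0],
    [-1,0,0,0.03,0,0,0]
  ]
}}

```text
time_s: 7.5
ee_pos: [674.2, -84.1, 173.1]
ee_rot: [-179.5, -0.1, 96.5]
force: [0.3, 0.2, -0.6]
gripper_width: 0.1
gripper_force: 0.0
```

>>> {"method": "apply_moves", "body": {
  "increments": [
    [-1,0,0,0.03,0,0,0],
    [-1,0,0.01,0.02,0,0,0],
    [-1,0,0.025,0.005,0,0,0],
    [-1,-0.005,0.03,0,0,0,0],
    [-1,-0.005,0.03,0,0,0,0]
  ]
}}

```text
time_s: 7.92
ee_pos: [667.0, 12.3, 232.8]
ee_rot: [179.9, -0.0, 96.5]
force: [1.2, 1.5, -0.6]
gripper_width: 0.4
gripper_force: 0.0
```

>>> {"method": "apply_moves", "body": {
  "increments": [
    [-1,-0.008,0.03,0,0,0,0.5],
    [-1,-0.008,0.03,0,0,0,0.5],
    [-1,-0.008,0.03,0,0,0,0.5],
    [-1,-0.008,0.03,0,0,0,0.5],
    [-1,-0.008,0.03,0,0,0,0.5]
  ]
}}

```text
time_s: 8.33
ee_pos: [626.3, 163.3, 232.0]
ee_rot: [180.0, -0.0, 99.1]
force: [0.4, 0.3, -0.4]
gripper_width: 0.7
gripper_force: 0.0
```

>>> {"method": "apply_moves", "body": {
  "increments": [
    [-1,-0.007,0.03,0,0,0,0.5],
    [-1,-0.007,0.03,0,0,0,0],
    [-1,-0.006,0.03,0,0,0,0],
    [-1,0,0.02,0,0,0,0],
    [-1,0,0.01,0,0,0,0]
  ]
}}

```text
time_s: 8.75
ee_pos: [606.3, 284.9, 231.9]
ee_rot: [180.0, -0.1, 99.7]
force: [-0.4, -0.1, 0.1]
gripper_width: 0.2
gripper_force: 0.0
```

Run:
```python
from h import *; from arc import path
f=grab('top'); cv2.imwrite('pics/t3.png',cv2.resize(cv2.cvtColor(f['color'],cv2.COLOR_RGB2BGR)[110:280,190:440],None,fx=3,fy=3))
g=grab('side','s3')
print(status.state()['ee_pos'],status.state()['ee_rot'])
ph=np.r_[9.6,7:-81:-4,-83.3]
p=path((532.5,216),85,27,-1,ph)
print(np.round(np.c_[ph,p],1)); print(np.round(np.diff(p,axis=0),1))
```

```text
[606.67007752 283.37303329 231.64206041] [ 1.79996779e+02 -1.05455699e-02  9.96904638e+01]
[[  9.6 611.8 256.8  99.6]
 [  7.  613.6 253.2  97. ]
 [  3.  616.  247.4  93. ]
 [ -1.  618.  241.5  89. ]
 [ -5.  619.5 235.5  85. ]
 [ -9.  620.7 229.4  81. ]
 [-13.  621.4 223.2  77. ]
 [-17.  621.7 217.   73. ]
 [-21.  621.5 210.7  69. ]
 [-25.  620.9 204.5  65. ]
 [-29.  619.9 198.4  61. ]
 [-33.  618.5 192.3  57. ]
 [-37.  616.6 186.4  53. ]
 [-41.  614.4 180.6  49. ]
 [-45.  611.7 175.   45. ]
 [-49.  608.6 169.6  41. ]
 [-53.  605.2 164.4  37. ]
 [-57.  601.4 159.4  33. ]
 [-61.  597.3 154.7  29. ]
 [-65.  592.9 150.4  25. ]
 [-69.  588.2 146.3  21. ]
 [-73.  583.2 142.6  17. ]
 [-77.  577.9 139.3  13. ]
 [-83.3 569.2 134.7   6.7]]
[[ 1.8 -3.6 -2.6]
 [ 2.4 -5.7 -4. ]
 [ 2.  -5.9 -4. ]
 [ 1.6 -6.  -4. ]
 [ 1.1 -6.1 -4. ]
 [ 0.7 -6.2 -4. ]
 [ 0.3 -6.2 -4. ]
 [-0.1 -6.2 -4. ]
 [-0.6 -6.2 -4. ]
 [-1.  -6.1 -4. ]
 [-1.4 -6.1 -4. ]
 [-1.9 -5.9 -4. ]
 [-2.3 -5.8 -4. ]
 [-2.7 -5.6 -4. ]
 [-3.1 -5.4 -4. ]
 [-3.4 -5.2 -4. ]
 [-3.8 -4.9 -4. ]
 [-4.1 -4.7 -4. ]
 [-4.4 -4.4 -4. ]
 [-4.7 -4.1 -4. ]
 [-5.  -3.7 -4. ]
 [-5.2 -3.4 -4. ]
 [-8.7 -4.5 -6.3]]
```

View pics/t3.png

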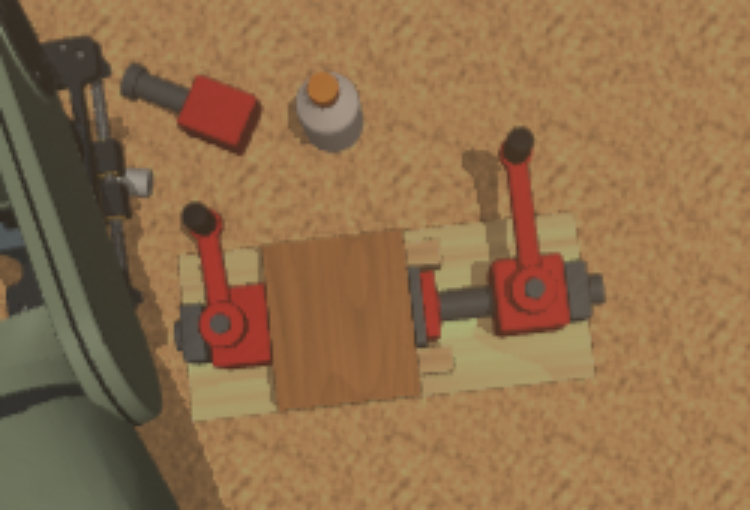

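The lever now points square to the pipe, with its knob at (517,145), and the board is tight between the jaws. The hold-down knob at (199,217) is clear of the fingers. I descend behind the hold-down knob.

>>> {"method": "apply_moves", "body": {
  "increments": [
    [-1,0,0,-0.02,0,0,0],
    [-1,0,0,-0.03,0,0,0],
    [-1,0,0,-0.025,0,0,0],
    [-1,0,0,-0.015,0,0,0],
    [-1,0,0,-0.01,0,0,0]
  ]
}}

```text
time_s: 9.27
ee_pos: [606.0, 279.9, 129.6]
ee_rot: [-179.8, 0.1, 99.5]
force: [0.7, 0.1, -0.1]
gripper_width: 0.6
gripper_force: 0.0
```

>>> {"method": "apply_moves", "body": {
  "increments": [
    [-1,0.001,-0.006,0,0,0,0],
    [-1,0.001,-0.006,0,0,0,0],
    [-1,0.001,-0.005,0,0,0,0],
    [-1,0.001,-0.004,0,0,0,0],
    [-1,0.001,-0.004,0,0,0,0]
  ]
}}

```text
time_s: 9.68
ee_pos: [612.5, 257.2, 133.5]
ee_rot: [179.8, -0.1, 99.6]
force: [-0.2, 1.6, 0.7]
gripper_width: 0.5
gripper_force: 0.8
```

>>> {"method": "apply_moves", "body": {
  "increments": [
    [-1,0.0015,-0.004,0,0,0,-1.5],
    [-1,0.0015,-0.004,0,0,0,-2.5]
  ]
}}

```text
time_s: 9.85
ee_pos: [615.1, 249.6, 133.0]
ee_rot: [179.9, -0.1, 95.4]
force: [-0.5, 2.6, 0.5]
gripper_width: 0.7
gripper_force: 0.9
```

>>> {"method": "apply_moves", "body": {
  "increments": [
    [-1,0.001,-0.003,0,0,0,-2.5],
    [-1,0.002,-0.0059,0,0,0,-4],
    [-1,0.0016,-0.006,0,0,0,-4],
    [-1,0.0011,-0.0061,0,0,0,-4],
    [-1,0.0007,-0.0062,0,0,0,-4]
  ]
}}

```text
time_s: 10.27
ee_pos: [621.7, 222.5, 132.8]
ee_rot: [179.9, -0.1, 76.8]
force: [1.4, 1.4, 1.9]
gripper_width: 0.6
gripper_force: 1.0
```

>>> {"method": "apply_moves", "body": {
  "increments": [
    [-1,0.0003,-0.0062,0,0,0,-4],
    [-1,-0.0001,-0.0062,0,0,0,-4],
    [-1,-0.0006,-0.0062,0,0,0,-4],
    [-1,-0.001,-0.0061,0,0,0,-4],
    [-1,-0.0014,-0.0061,0,0,0,-4]
  ]
}}

```text
time_s: 10.68
ee_pos: [618.9, 191.6, 132.8]
ee_rot: [179.9, -0.1, 56.8]
force: [0.9, 2.5, 0.3]
gripper_width: 0.2
gripper_force: 1.0
```

>>> {"method": "apply_moves", "body": {
  "increments": [
    [-1,-0.0019,-0.0059,0,0,0,-4],
    [-1,-0.0023,-0.0058,0,0,0,-4],
    [-1,-0.0027,-0.0056,0,0,0,-4],
    [-1,-0.0031,-0.0054,0,0,0,-4],
    [-1,-0.0034,-0.0052,0,0,0,-4]
  ]
}}

```text
time_s: 11.1
ee_pos: [605.7, 163.5, 132.8]
ee_rot: [179.9, -0.2, 36.8]
force: [2.0, 0.8, 1.0]
gripper_width: 0.1
gripper_force: 1.0
```

>>> {"method": "apply_moves", "body": {
  "increments": [
    [-1,-0.0038,-0.0049,0,0,0,-4],
    [-1,-0.0041,-0.0047,0,0,0,-4],
    [-1,-0.0044,-0.0044,0,0,0,-4],
    [-1,-0.0047,-0.0041,0,0,0,-4],
    [-1,-0.005,-0.0037,0,0,0,-4]
  ]
}}

```text
time_s: 11.52
ee_pos: [583.8, 141.6, 132.9]
ee_rot: [180.0, -0.2, 16.8]
force: [2.2, 1.6, 0.3]
gripper_width: 1.0
gripper_force: 1.0
```

>>> {"method": "apply_moves", "body": {
  "increments": [
    [-1,-0.0026,-0.0017,0,0,0,-2],
    [-1,-0.0026,-0.0017,0,0,0,-2],
    [-1,-0.0026,-0.0016,0,0,0,-2],
    [-1,-0.0014,-0.0008,0,0,0,-1],
    [-1,-0.0014,-0.0008,0,0,0,-1]
  ]
}}

```text
time_s: 11.93
ee_pos: [572.8, 135.1, 132.7]
ee_rot: [-180.0, -0.1, 9.0]
force: [1.8, 0.8, 1.2]
gripper_width: 0.4
gripper_force: 0.8
```

>>> {"method": "apply_moves", "body": {
  "increments": [
    [-1,-0.0012,-0.0005,0,0,0,-0.8],
    [-1,0,0,0,0,0,0]
  ]
}}

```text
time_s: 12.1
ee_pos: [571.0, 134.5, 132.3]
ee_rot: [180.0, -0.0, 8.3]
force: [1.8, 0.5, 1.4]
gripper_width: 0.1
gripper_force: 0.7
```

>>> {"method": "apply_moves", "body": {
  "increments": [
    [-1,-0.001,-0.0003,0,0,0,-0.8],
    [-1,0,0,0,0,0,0]
  ]
}}

```text
time_s: 12.27
ee_pos: [570.0, 134.2, 132.1]
ee_rot: [180.0, -0.0, 7.5]
force: [1.8, -0.2, 1.3]
gripper_width: 0.3
gripper_force: 0.7
```

>>> {"method": "apply_moves", "body": {
  "increments": [
    [-1,-0.0008,-0.0003,0,0,0,-0.7],
    [-1,0,0,0,0,0,0]
  ]
}}

```text
time_s: 12.43
ee_pos: [569.9, 133.9, 132.1]
ee_rot: [180.0, -0.1, 6.8]
force: [4.2, 0.1, 1.0]
gripper_width: 0.4
gripper_force: 1.8
```

>>> {"method": "apply_moves", "body": {
  "increments": [
    [-1,-0.0006,-0.0001,0,0,0,0],
    [-1,0,0,0,0,0,0]
  ]
}}

```text
time_s: 12.6
ee_pos: [569.9, 134.0, 132.2]
ee_rot: [180.0, -0.2, 6.8]
force: [5.5, -0.4, -0.1]
gripper_width: 0.4
gripper_force: 2.6
```

>>> {"method": "apply_moves", "body": {
  "increments": [
    [-1,-0.0005,0,0,0,0,0],
    [-1,0,0,0,0,0,0]
  ]
}}

```text
time_s: 12.77
ee_pos: [569.8, 134.0, 132.2]
ee_rot: [180.0, -0.2, 6.8]
force: [6.1, -1.2, -1.3]
gripper_width: 0.2
gripper_force: 3.1
```

The hold-down is at its stop: x holds at 569.9 while the force rises. I back off and rise clear.

>>> {"method": "apply_moves", "body": {
  "increments": [
    [-1,0.006,0.001,0,0,0,0],
    [-1,0.01,0.001,0,0,0,0],
    [-1,0.012,0.001,0,0,0,0],
    [-1,0.004,0,0.015,0,0,0],
    [-1,0,0,0.03,0,0,0]
  ]
}}

```text
time_s: 13.18
ee_pos: [598.3, 136.5, 173.0]
ee_rot: [180.0, 0.6, 6.8]
force: [-0.3, 0.1, -0.3]
gripper_width: -0.0
gripper_force: 0.0
```

>>> {"method": "apply_moves", "body": {
  "increments": [
    [-1,0,0,0.03,0,0,0],
    [-1,0,0,0.035,0,0,0],
    [-1,0,0.02,0.01,0,0,0],
    [-1,-0.01,0.035,0,0,0,3],
    [-1,-0.015,0.035,0,0,0,3]
  ]
}}

```text
time_s: 13.6
ee_pos: [576.0, 227.3, 252.8]
ee_rot: [-180.0, -0.1, 12.8]
force: [1.2, 0.2, 0.1]
gripper_width: 0.3
gripper_force: 0.0
```

>>> {"method": "apply_moves", "body": {
  "increments": [
    [-1,-0.02,0.035,0,0,0,3],
    [-1,-0.02,0.035,0,0,0,3],
    [-1,-0.02,0.035,0,0,0,3],
    [-1,-0.015,0.02,0,0,0,1],
    [-1,0,0,0,0,0,0]
  ]
}}

```text
time_s: 14.02
ee_pos: [496.6, 356.0, 251.3]
ee_rot: [-179.9, 0.2, 23.1]
force: [-0.6, -0.1, 0.3]
gripper_width: 0.3
gripper_force: 0.0
```

Run:
```python
from h import *
f=grab('top'); cv2.imwrite('pics/t4.png',cv2.resize(cv2.cvtColor(f['color'],cv2.COLOR_RGB2BGR)[110:280,190:440],None,fx=3,fy=3))
s=status.state(); print(s['ee_pos'],s['force'],s['time_s'])
```

```text
[498.26535607 353.8290067  251.36179759] [0.03368472 0.5228731  0.10184971] 14.0667
```

View pics/t4.png

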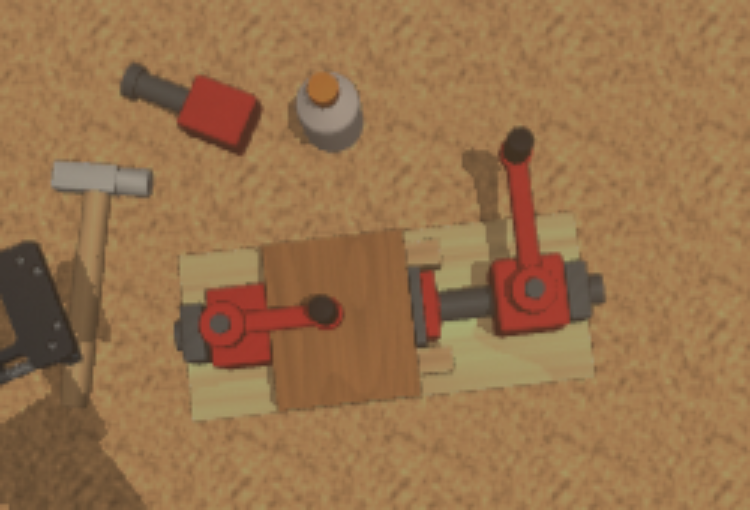

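The lever points +x with its knob at (518,141). The hold-down lies over the board with its knob at (322,308). The board is tight, and the mallet, bottle and spare block haven't moved. I check the angles numerically and hand in.

Run:
```python
from h import *
f=grab('top'); yaw=6.67; ok=True
for n,P,uv,home in(('lever',(562,-38.3),(518,141),0),('hold',(532.5,216.2),(322,307),-90)):
    X=ray(f,uv[0]/3+190,uv[1]/3+110,150); d=X[:2]-P
    a=np.degrees(np.arctan2(d[1],d[0]))-yaw; print(n,X,np.hypot(*d),a); ok&=abs(a-home)<3
if ok: print(env.job_done())
```

```text
lever [674.87486751 -22.42344175 150.        ] 113.98596763753729 1.336485950215902
hold [543.51142273 130.5000875  150.        ] 86.40443526331562 -89.3482876269192
the job is handed in; nothing more can be done
None
```

The board is clamped: I pushed the long lever to its stop and then the hold-down arm to its stop over the board, both about 1° from their home angles by camera, and handed the job in with the arm clear and the surrounding things unmoved.

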